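Lock a reagent cartridge in its dock

TASK

Push the sliding fence of the cartridge dock gently along until it holds the reagent cartridge snug against the fixed end stop. Then lock the fence: turn its wing knob clockwise (seen from above) until the resistance rises sharply, and from there give it one eighth of a turn more, no further. Let go and leave the other things on the bench alone.

Things in the scene. Friction and masses are not known exactly. Their poses are not given: they have to be found in the camera images.
- dock: Fixed aluminium dock: bed 340 x 112 mm (x by y), 12 mm thick, with 8 mm high side lips (inner faces at y = +-47 mm). Origin at the centre of its underside, x along the bed towards the end stop, z up. The end stop stands across the +x end: inner face at x = +140 mm, 20 mm thick, top 58 mm above the bench, with a round fixed black cap (26 mm) on it.
- fence: Grey sliding fence on the bed, 90 mm wide; its block is 32 mm and its face plate 48 mm high. Origin on the lock knob's axis at the bed's top (12 mm above the bench), axes as the dock's. Slides along the dock's x (dock x of the origin -120 to +80 mm) with about 4 N of friction. Its flat pushing face is 30 mm ahead of the origin (+x).
- fence_face (a point): Point on the fence's pushing face, mid-width, 20 mm above the bed; axes as the dock's. With the cartridge snug it lies at dock x = +60 mm.
- knob_grip (a point): Grip point of the fence's black wing knob, on its vertical axis, 101 mm above the bench. The wing is an upright bar 44 mm long (point x), 14 mm thick (point y), 76 to 108 mm above the bench. Clockwise from above it spins easily (0.02 N m) for 0.4 to 2.1 rad, then bites: 0.26 N m at once, plus 0.2 N m per rad. The bite's angle differs each time. Stays where left.
- brake_shoe (a point): Steel shoe inside the fence on the knob's axis, 6 mm above the fence's origin. It moves down 0.2 mm per rad of knob turn past the bite, not before, and does not come back up (too little to measure with these readings: go by the feel of the knob). 1/8 turn = 0.157 mm.
- cartridge: White reagent cartridge with grey top and four steel dots, loose on the dock's bed between fence and end stop: 80 mm along the dock's x, 88 mm across, 45 mm high, about 0.18 kg (varies). Origin at the centre of its underside. It starts 8 to 30 mm short of the end stop; against the stop its origin is at dock x = +100 mm.
- spare: Smaller spare cartridge, 60 x 50 x 45 mm, on the bench beside the dock; leave alone. Origin centre of underside.
- jar: Small jar, 40 mm across, 50 mm high, beside the dock; leave alone.
- tip_box: Plain pale box, 110 x 70 x 50 mm beside the dock; leave alone.
- bottle: Bottle 60 mm across, 150 mm high; leave alone.
- rack: White tube rack 80 x 200 mm, 95 mm high with its tubes; leave alone.
Things that resemble listed ones, but are neither listed nor needed, are in the scene too. What is shaped like the cartridge but green or red is not meant.

How it is judged (in metres and radians):
On the way, in this order (a step that is already met when the one before it is completed fails the run):
1. the fence holds the cartridge snug against the end stop, the knob not yet biting (x of cartridge in the frame of dock above 0.0975 m and x of fence_face in the frame of dock above 0.0565 m and z of cartridge in the frame of dock below 0.015 m and z of brake_shoe in the frame of fence above 0.00598 m), for 0.2 s.
2. the knob is turned one eighth of a turn past the bite (x of cartridge in the frame of dock above 0.0975 m and x of fence_face in the frame of dock above 0.0565 m and z of cartridge in the frame of dock below 0.015 m and z of brake_shoe in the frame of fence below 0.005885 m), for 0.2 s.
At the end, for the whole second after the job is handed in: The cartridge lies flat on the bed within 2.5 mm of the end stop, the fence's face is within 3.5 mm of its snug place (dock x = 60 mm), both at rest, and the knob has been turned 33 to 57 degrees (0.576 to 0.995 rad) past its bite: the brake shoe is 0.115 to 0.199 mm down from its start (all of step 2 and z of brake_shoe in the frame of fence above 0.005801 m and linear speed of each of cartridge, fence below 0.01 m/s); the robot touches nothing.
It fails at once if the fence presses the cartridge with more than 30 N (contact force between fence and cartridge above 30 N).
It fails at once if the knob is overtightened, more than 69 degrees (1.2 rad) past the bite (z of brake_shoe in the frame of fence below 0.00576 m).
It fails at once if a bystander is moved by more than 15 mm (distance of any of spare, jar, tip_box, bottle, rack from where it was at the start of the episode above 0.015 m).
It also fails if it takes over 67 s, if anything falls off the work surface, if the arm or the gripper's body presses on something with over 40 N, if the wrist force passes 120 N, or if a joint passes its speed limit or range.

ROBOT

A 7-joint arm with a two-finger parallel gripper is mounted at the origin on the work surface. World frame = base frame: x ahead of the robot, y to its left, z up, the work surface at z = 0. Lengths are in m, angles in degrees, forces in N, time in s.
With the tool pointing down it reaches from about 0.425 to 0.875 m from the base axis. Payload 4.7 kg.
Tool frame: the origin (TCP) lies between the finger pads; the fingertips stand 8 mm ahead of it and the grasp point (between the pads) lies 11 mm behind it (env.tip_extent is the distance from the TCP to the fingertips, in m); z points along the fingers, y is the line along which they close (so a half turn about z gives the same grasp; the last joint's range is limited). The gripper opens to 87 mm and grips with 3 to 60 N. Pads are 19 mm wide; open, the fingers measure 117 mm over their backs; the gripper's body (75 mm by 190 mm) begins 51 mm behind the grasp point.
Start: joints at [71.052, 18.392, -4.016, 83.108, 1.295, 78.541, -3.26], TCP at [0.22, -0.612, 0.231] pointing down, gripper open.
Joint ranges: [-163.93, 163.93], [-17.29, 119.83], [-79.2, 71.16], [3.27, 140.29], [-89.18, 269.18], [5.43, 117.66], [-154.24, 154.24]. Speed limits (degrees/s): [147.25, 147.25, 180, 180, 180, 180, 180].

INTERFACE

Orientations are given as [roll, pitch, yaw] about the fixed x, y, z axes, in that order (R = Rz(yaw) Ry(pitch) Rx(roll)).
In Python, from cell import sensors, vision, workorder, env gives the robot as it stands.
- The arm moves only by the tool drive_tool, never from a script. Its argument "moves" is a list of rows, each an object of numbers: "x", "y", "z": the shift along the tool's x, y, z in mm; "rx", "ry", "rz": the turn, a rotation vector about the tool's x, y, z in rad; "fingers": the closure, from -1 (fully open) to 1 (shut). In form: [{"x": .., "y": .., "z": .., "rx": .., "ry": .., "rz": .., "fingers": ..}, ...]. A call has 1 to 20 rows; each row is the pose to reach, as a shift and turn from the pose commanded when the call began, along the tool's axes at that moment; what a row does not reach only later rows make up. A row lasts 1/8 s, in which the tool goes at most 62.5 mm and 10.7 degrees, less where a joint would pass 70% of its speed; a pose out of reach is approached as far as the arm can. A call with a gripper value outside its range is refused whole. The fingers move at their own pace and stop on an object; "force" is the grip in N (left out, the last holds). Time passes only in rows, so rows that repeat a pose let the fingers close. It gives the time, the measured TCP pose, the force, the opening and the grip force at its end, in the units of the state.
- sensors.get_obs(): the state, without advancing time (a new reading comes with each control period).
- vision.read_camera(name): name is "side" or "top" or "wrist"; returns a dict with "image" (420x560x3 uint8, red, green, blue), "fx", "fy", "cx", "cy" (pixels), "R" (3x3) and "t" (3): a world point X has camera coordinates R X + t. Camera axes: x right, y down, z forward; pixel columns grow to the right and rows downward; lengths in m; the calibration is good to about 2 mm. A picture is of the moment at which its call begins. There is no depth.
- workorder.sign_off(): hands the job in; it is judged then, once.
The state is a dict: "time_s": time; "qpos": joint angles; "joint_velocities": joint speeds; "effort": joint torques, N m; "tool_pos": TCP position; "tool_rot": TCP orientation; "force": force on the tool from outside, world axes, zero at the start; "wrist_torque": the same for the moment, N m; "grip_width": finger opening in m; "grasp_force": force on a finger pad.
Only numpy, scipy, OpenCV 4.12 (cv2) and the standard library are available. Lean on these libraries where they do the work, as an engineer would, in place of code of your own. Each camera call takes 0.05 s, during which the arm holds its last target. There are 200 camera calls.

## Working session

There is one attempt and no reset: what is moved stays moved. The work goes in short steps, Python scripts to look and compute and a tool call to move; the robot and the scene stay as the last step left them, time stands still between calls to the robot, and variables do not carry over. Pictures are saved under pics/ and viewed, at most 10 in all, crops included, and the job is handed in when it is done.

Besides the shell and the picture viewer there is one more tool, called after "Emit:" by a JSON object that holds its "fn" and its "kwargs". drive_tool: Moves the arm, as the interface text tells. Its arguments: {"type":"object","properties":{"moves":{"type":"array"},"force":{"type":"number"}},"required":["moves"]}

```bash
mkdir -p pics; python3 - <<'E'
from cell import sensors, vision
import cv2, pickle
o=sensors.get_obs(); print(o)
d={n:vision.read_camera(n) for n in("top","side")}
pickle.dump(d,open('cams.pkl','wb'))
for n in d:
    cv2.imwrite(f'pics/{n}0.png',d[n]["image"][:,:,::-1]); print(n,d[n]['fx'],d[n]['cx'],d[n]['cy'],d[n]['R'],d[n]['t'])
E
```

```text
{'time_s': 0.0, 'qpos': array([71.05157422, 18.43865782, -4.01473349, 83.17566453,  1.29491175,
       78.54137894, -3.25900278]), 'joint_velocities': array([0.01030714, 0.1149438 , 0.00933337, 0.0859191 , 0.04068025,
       0.04262571, 0.00801947]), 'effort': array([ 2.78947664e-04, -4.91289496e+01, -4.03695619e-01, -3.12525773e+01,
       -6.38461090e-02,  4.36897378e-02,  1.69724290e-04]), 'tool_pos': array([ 0.21947215, -0.61124359,  0.22945927]), 'tool_rot': array([-1.79889536e+02,  6.00665250e-03,  1.97584204e+01]), 'force': array([-0.00202589, -0.39058342,  0.89267139]), 'wrist_torque': array([0.02363764, 0.05619469, 0.03689169]), 'grasp_force': 0.0, 'grip_width': 0.08724987072358885}
top 500.4209434842179 278.4342908911142 213.93503477658643 [[ 0.01923281 -0.99941118  0.02841453]
 [-0.98939669 -0.02311676 -0.14338693]
 [ 0.14395936 -0.0253555  -0.98925871]] [-0.01037694  0.54504528  1.28022427]
side 386.72108551264415 273.7266491644696 210.1022233557302 [[ 0.99834375 -0.05750195  0.00181068]
 [-0.04201025 -0.7501586  -0.65992213]
 [ 0.03930511  0.65875307 -0.75133182]] [-0.54159283  0.07985154  1.03844755]
```

View pics/top0.png

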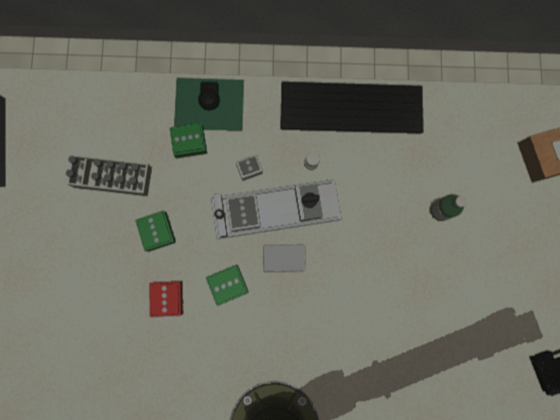

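View pics/side0.png

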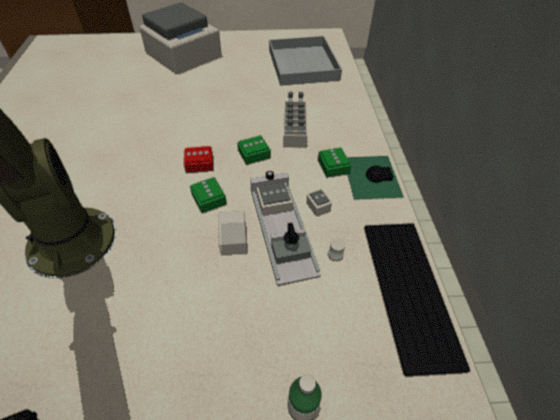

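The top view shows the dock running from the end stop with its black cap (219,213) to about (340,200). The cartridge is at (243,212) and the fence with its knob at (311,199). The side view agrees, with the knob at (291,235). I'll zoom in and measure.

```bash
cat > h.py <<'E'
import numpy as np
def ray(c,u,v):
    d=np.array([(u-c['cx'])/c['fx'],(v-c['cy'])/c['fy'],1.]); R=np.array(c['R']); return -R.T@np.array(c['t']),R.T@d
def onz(c,u,v,z):
    o,d=ray(c,u,v); return o+d*(z-o[2])/d[2]
def proj(c,X):
    p=np.array(c['R'])@np.array(X)+np.array(c['t']); return np.array([c['fx']*p[0]/p[2]+c['cx'],c['fy']*p[1]/p[2]+c['cy']])
E
python3 - <<'E'
import pickle,cv2,numpy as np
d=pickle.load(open('cams.pkl','rb'))
a=d['top']['image'][170:248,200:350,::-1]; a=cv2.resize(a,None,fx=5,fy=5,interpolation=cv2.INTER_CUBIC)
b=d['side']['image'][160:290,225:345,::-1]; b=cv2.resize(b,None,fx=4.5,fy=4.5,interpolation=cv2.INTER_CUBIC)
cv2.imwrite('pics/tc.png',cv2.convertScaleAbs(a,alpha=1.5)); cv2.imwrite('pics/sc.png',cv2.convertScaleAbs(b,alpha=1.5))
E
```

```text
(no output)
```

View pics/tc.png

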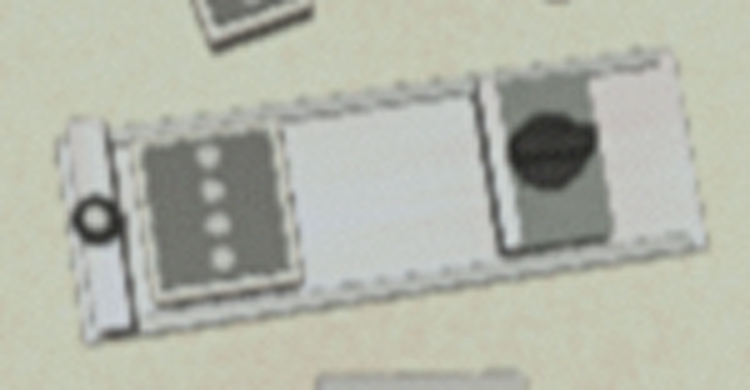

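View pics/sc.png

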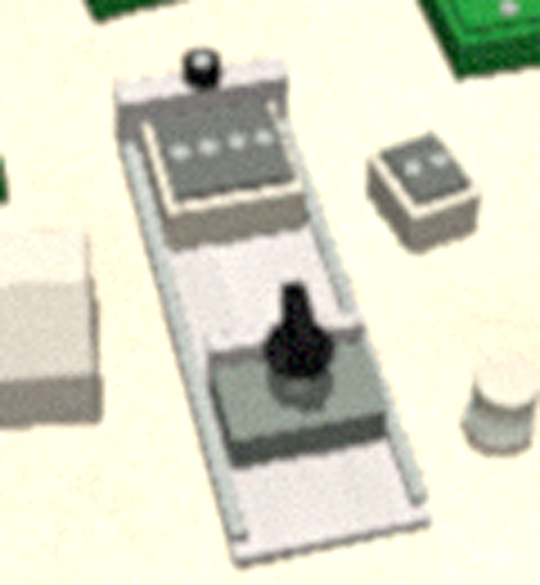

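The top crop shows the stop's inner edge at (105,118)-(130,330), the wing at about (515..597, 145), and the fence plate at x≈490. In the side crop the wing is nearly end-on, with its top at (292,285). So the wing lies roughly along dock x.

```bash
python3 - <<'E'
import pickle,cv2,numpy as np
from h import *
d=pickle.load(open('cams.pkl','rb')); T=d['top'];S=d['side']
t=lambda u,v:(200+u/5-.4,170+v/5-.4)
s=lambda u,v:(225+u/4.5-.4,160+v/4.5-.4)
P=lambda n,p,z:(print(n,np.round(onz(T,*t(*p),z)*1000,1)),onz(T,*t(*p),z))[1]
a=P('dock LR',(706,247),.02);b=P('dock UR',(673,57),.02)
c=P('dock lip UL',(112,132),.02); e=P('lip lowerL',(140,333),.02)
for p,q in((a,e),(b,c),(a,b)): w=q-p; print('ang',np.degrees(np.arctan2(w[1],w[0])),np.linalg.norm(w))
P('stop in U',(105,119),.058);P('stop in L',(130,332),.058);P('cap',(97,220),.06)
P('cartU R',(278,128),.057);P('cart LR',(300,283),.057);P('cart LL',(157,303),.057);P('cart UL',(135,147),.057)
P('plate U',(482,80),.06);P('plate L',(507,250),.06);P('blk R U',(592,75),.044);P('blk R L',(608,238),.044)
for n,cam in d.items():
    m=cam['image'].max(2)<45; m=m.astype(np.uint8)
    k,l,st,ce=cv2.connectedComponentsWithStats(m)
    for i in range(1,k):
        if st[i][4]>25 and 180<st[i][0]<330 and 160<st[i][1]<270: print(n,st[i],ce[i], np.round(onz(cam,*ce[i],.092)*1000,1))
print('side wing top',onz(S,*s(292,285),.108))
E
```

```text
dock LR [ 538.2 -166.8   20. ]
dock UR [ 641.7 -148.7   20. ]
dock lip UL [593. 153.  20.]
lip lowerL [485.2 134.4  20. ]
ang 99.97500012347497 0.3058363636182047
ang 99.1643849953705 0.3056523638873988
ang 9.911575976564476 0.10511642810172306
stop in U [593.  153.5  58. ]
stop in L [481.9 136.7  58. ]
cap [539.4 155.5  60. ]
cartU R [590.6  63.3  57. ]
cart LR [509.4  49.8  57. ]
cart LL [497.3 123.4  57. ]
cart UL [578.7 137.5  57. ]
plate U [618.2 -42.8  60. ]
plate L [528.7 -57.1  60. ]
blk R U [ 625.7 -102.3   44. ]
blk R L [ 538.4 -111.4   44. ]
top [302 193  17  14 175] [309.77142857 199.50285714] [576.5 -76.5  92. ]
side [266 174   7   6  28] [269.39285714 176.71428571] [537.2 118.4  92. ]
side [284 224  15  21 197] [290.85279188 235.53299492] [578.6 -88.7  92. ]
side wing top [ 0.57703199 -0.06240345  0.108     ]
```

Dock yaw is about 99.5° and the knob is at about (576,-80) mm. The fence origin is at dock x≈-90 and the cartridge gap is about 14 mm, which fits the sizes given. I'll move over the knob for a wrist view.

Emit:
{"fn": "drive_tool", "kwargs": {"moves": [{"x": 40,"y": -30,"z": 2,"rz": -0.1},{"x": 95,"y": -70,"z": 6,"rz": -0.27},{"x": 145,"y": -107,"z": 10,"rz": -0.45},{"x": 195,"y": -143,"z": 14,"rz": -0.63},{"x": 245,"y": -180,"z": 18,"rz": -0.8},{"x": 295,"y": -217,"z": 22,"rz": -0.97},{"x": 345,"y": -254,"z": 26,"rz": -1.13},{"x": 395,"y": -291,"z": 30,"rz": -1.27},{"x": 445,"y": -328,"z": 30,"rz": -1.39},{"x": 485,"y": -357,"z": 30,"rz": -1.39},{"x": 515,"y": -379,"z": 30,"rz": -1.39},{"x": 515,"y": -379,"z": 30,"rz": -1.39},{"x": 515,"y": -379,"z": 30,"rz": -1.39},{"x": 515,"y": -379,"z": 30,"rz": -1.39}]}}

```text
invalid input at $.moves[0]: expected keys x, y, z, rx, ry, rz, fingers
```

```bash
python3 - <<'E'
from cell import sensors, vision
import cv2, pickle,numpy as np
from h import *
o=sensors.get_obs(); print(o['time_s'],o['qpos'],o['tool_pos'],o['tool_rot'],o['force'],o['wrist_torque'])
d={n:vision.read_camera(n) for n in("wrist",)}
pickle.dump(d,open('cams1.pkl','wb')); c=d['wrist']
cv2.imwrite('pics/w1.png',cv2.convertScaleAbs(c["image"][:,:,::-1],alpha=1.4))
print(proj(c,[.576,-.08,.108]),proj(c,o['tool_pos']),-np.array(c['R']).T@c['t'])
E
```

```text
0.1 [71.05224794 18.43339528 -4.01537725 83.1692455   1.29222485 78.54191786
 -3.2594032 ] [ 0.21950496 -0.61128414  0.22957523] [-1.79900522e+02  2.94488167e-03  1.97572754e+01] [ 0.54618659 -0.54567357 -0.50311271] [-0.02366589 -0.01236495 -0.03566003]
[-445.09876282 -749.53341005] [278.30764775 257.68168678] [ 0.28233123 -0.58870748  0.38280295]
```

View pics/w1.png

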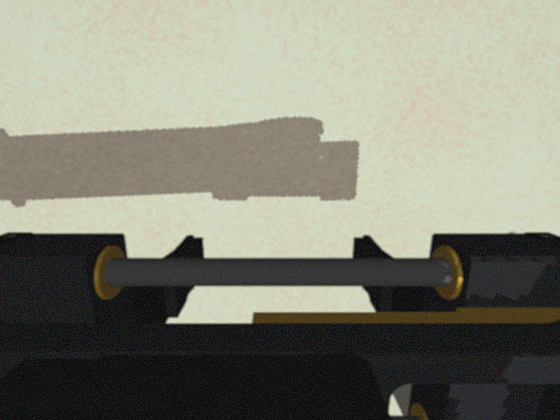

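The move was refused because every row needs all the keys, so the arm hasn't moved. The picture shows only bench and shadow, with the gripper along the bottom (rows above 235). The wrist camera sits ahead along tool +x, so I'll hover 50 mm short of the knob.

Emit:
{"fn": "drive_tool", "kwargs": {"moves": [{"x": 40,"y": -26,"z": 2,"rx": 0,"ry": 0,"rz": -0.1,"fingers": -1},{"x": 95,"y": -62,"z": 6,"rx": 0,"ry": 0,"rz": -0.27,"fingers": -1},{"x": 145,"y": -95,"z": 10,"rx": 0,"ry": 0,"rz": -0.45,"fingers": -1},{"x": 195,"y": -127,"z": 14,"rx": 0,"ry": 0,"rz": -0.63,"fingers": -1},{"x": 245,"y": -160,"z": 18,"rx": 0,"ry": 0,"rz": -0.8,"fingers": -1},{"x": 295,"y": -192,"z": 22,"rx": 0,"ry": 0,"rz": -0.97,"fingers": -1},{"x": 345,"y": -225,"z": 26,"rx": 0,"ry": 0,"rz": -1.13,"fingers": -1},{"x": 395,"y": -258,"z": 30,"rx": 0,"ry": 0,"rz": -1.27,"fingers": -1},{"x": 445,"y": -290,"z": 30,"rx": 0,"ry": 0,"rz": -1.39,"fingers": -1},{"x": 485,"y": -316,"z": 30,"rx": 0,"ry": 0,"rz": -1.39,"fingers": -1},{"x": 506,"y": -330,"z": 30,"rx": 0,"ry": 0,"rz": -1.39,"fingers": -1},{"x": 506,"y": -330,"z": 30,"rx": 0,"ry": 0,"rz": -1.39,"fingers": -1},{"x": 506,"y": -330,"z": 30,"rx": 0,"ry": 0,"rz": -1.39,"fingers": -1},{"x": 506,"y": -330,"z": 30,"rx": 0,"ry": 0,"rz": -1.39,"fingers": -1}]}}

```text
time_s: 1.9
tool_pos: [0.5836, -0.1321, 0.2004]
tool_rot: [-180.0, 0.0, 99.2]
force: [-0.1, -1.1, -0.8]
grip_width: 0.0873
grasp_force: 0.0
```

```bash
python3 - <<'E'
from cell import sensors, vision
import cv2, pickle,numpy as np
from h import *
o=sensors.get_obs(); print(o['time_s'],o['qpos'],o['tool_pos'],o['tool_rot'],o['force'],o['wrist_torque'])
d={n:vision.read_camera(n) for n in("wrist",)}
pickle.dump(d,open('cams1.pkl','wb')); c=d['wrist']
cv2.imwrite('pics/w2.png',cv2.convertScaleAbs(c["image"][:,:,::-1],alpha=1.4))
print(proj(c,[.576,-.08,.108]),proj(c,o['tool_pos']),-np.array(c['R']).T@c['t'])
E
```

```text
1.9 [ 37.99596785  15.87815675 -33.14164384  92.24183453   8.98741811
  74.57248412  12.69146271] [ 0.58357173 -0.13212377  0.2004195 ] [-1.79957480e+02  4.93147107e-02  9.92384787e+01] [-0.0849349  -1.07961696 -0.83740649] [-0.03028493 -0.09653396 -0.03896914]
[279.83837854 152.41688695] [279.09363475 259.0871992 ] [ 0.5720144  -0.06530215  0.35360126]
```

View pics/w2.png

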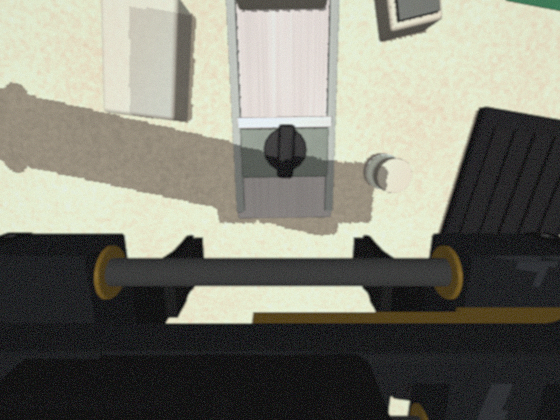

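The wing stands nearly vertical in the image, from (287,124) to (287,178), with its disc at (285,149). The fence plate is at row 122 and the lips are at columns 235 and 331.

```bash
python3 - <<'E'
import pickle,cv2,numpy as np
from h import *
c=pickle.load(open('cams1.pkl','rb'))['wrist']
im=c['image']; m=(im.max(2)<32).astype(np.uint8); m[215:]=0; m[:,:255]=0; m[:,320:]=0
k,l,st,ce=cv2.connectedComponentsWithStats(m)
for i in range(1,k):
    if st[i][4]>60: print(st[i],ce[i])
for y in range(122,182,3):
    xs=np.where(m[y])[0]; print(y,xs.min() if len(xs) else None,xs.max() if len(xs) else None)
r=lambda u,v,z:np.round(onz(c,u,v,z)*1000,1)
print('wing ends/c',r(286.5,124,.108),r(286.5,178,.108),r(286.5,151,.108),'disc',r(285,149,.074))
for a,b in(((233,10),(239,210)),((331,10),(330,210))):
    p,q=r(*a,.02),r(*b,.02); print(p,q,np.degrees(np.arctan2(*(p-q)[1::-1])))
print('plate',r(238,118,.06),r(331,118,.06))
E
```

```text
[266 128  38  49 506] [285.50395257 162.        ]
122 None None
125 None None
128 280 293
131 279 294
134 278 295
137 278 293
140 278 293
143 291 294
146 278 293
149 279 294
152 278 293
155 266 293
158 267 303
161 268 301
164 271 299
167 275 295
170 277 292
173 278 291
176 279 290
179 None None
wing ends/c [577.6 -57.2 108. ] [584.9 -99.7 108. ] [581.2 -78.  108. ] disc [580.8 -78.2  74. ]
[509.2  44.   20. ] [ 541.4 -157.7   20. ] 99.0703336959159
[604.8  59.5  20. ] [ 645.5 -140.7   20. ] 101.4914390881134
plate [532.5 -57.6  60. ] [619.3 -43.5  60. ]
```

Emit:
{"fn": "drive_tool", "kwargs": {"moves": [{"x": 30,"y": 2,"z": 10,"rx": 0,"ry": 0,"rz": 0,"fingers": -1},{"x": 52,"y": 3,"z": 40,"rx": 0,"ry": 0,"rz": 0,"fingers": -1},{"x": 52,"y": 3,"z": 70,"rx": 0,"ry": 0,"rz": 0,"fingers": -1},{"x": 52,"y": 3,"z": 70,"rx": 0,"ry": 0,"rz": 0,"fingers": -1},{"x": 52,"y": 3,"z": 70,"rx": 0,"ry": 0,"rz": 0,"fingers": -1},{"x": 52,"y": 3,"z": 70,"rx": 0,"ry": 0,"rz": 0,"fingers": -1}]}}

```text
time_s: 2.7
tool_pos: [0.5798, -0.0791, 0.1321]
tool_rot: [179.9, 0.1, 99.3]
force: [0.4, -0.3, -0.4]
grip_width: 0.087
grasp_force: 0.0
```

Emit:
{"fn": "drive_tool", "kwargs": {"force": 50, "moves": [{"x": 0,"y": -1,"z": 25,"rx": 0,"ry": 0,"rz": 0,"fingers": -1},{"x": 0,"y": -1,"z": 42,"rx": 0,"ry": 0,"rz": 0,"fingers": -1},{"x": 0,"y": -1,"z": 42,"rx": 0,"ry": 0,"rz": 0,"fingers": -1},{"x": 0,"y": -1,"z": 42,"rx": 0,"ry": 0,"rz": 0,"fingers": 1},{"x": 0,"y": -1,"z": 42,"rx": 0,"ry": 0,"rz": 0,"fingers": 1},{"x": 0,"y": -1,"z": 42,"rx": 0,"ry": 0,"rz": 0,"fingers": 1},{"x": 0,"y": -1,"z": 42,"rx": 0,"ry": 0,"rz": 0,"fingers": 1},{"x": 0,"y": -1,"z": 42,"rx": 0,"ry": 0,"rz": 0,"fingers": 1},{"x": 0,"y": -1,"z": 42,"rx": 0,"ry": 0,"rz": 0,"fingers": 1}]}}

```text
time_s: 3.82
tool_pos: [0.5778, -0.0786, 0.0885]
tool_rot: [-180.0, 0.0, 99.4]
force: [0.3, -0.3, 0.3]
grip_width: 0.0349
grasp_force: 0.0
```

```bash
cat > s.py <<'E'
from cell import sensors
import numpy as np
np.set_printoptions(precision=3,suppress=True)
o=sensors.get_obs()
ax=np.array([-.169,.986])
p=o['tool_pos'];print(o['time_s'],'pos',p*1000,'rot',o['tool_rot'],'q7',o['qpos'][6],'F',o['force'],'M',o['wrist_torque'],'Fax',o['force'][:2]@ax,'grip',o['grip_width']*1000,o['grasp_force'])
E
python3 s.py
```

```text
3.825 pos [577.812 -78.553  88.54 ] rot [-179.997    0.006   99.395] q7 5.113903731600862 F [ 0.348 -0.286  0.324] M [-0.039 -0.148  0.001] Fax -0.3411674481993929 grip 34.87111005683759 0.0
```

Emit:
{"fn": "drive_tool", "kwargs": {"moves": [{"x": 0,"y": 0,"z": 0,"rx": 0,"ry": 0,"rz": 0,"fingers": 1},{"x": 0,"y": 0,"z": 0,"rx": 0,"ry": 0,"rz": 0,"fingers": 1},{"x": 0,"y": 0,"z": 0,"rx": 0,"ry": 0,"rz": 0,"fingers": 1},{"x": 0,"y": 0,"z": 0,"rx": 0,"ry": 0,"rz": 0,"fingers": 1},{"x": 0,"y": 0,"z": 0,"rx": 0,"ry": 0,"rz": 0,"fingers": 1}]}}

```text
time_s: 4.45
tool_pos: [0.5805, -0.0778, 0.0888]
tool_rot: [179.7, -0.0, 99.4]
force: [7.6, 1.3, -5.3]
grip_width: 0.0136
grasp_force: 50.0
```

```bash
python3 s.py
```

```text
4.45 pos [580.512 -77.837  88.751] rot [179.652  -0.005  99.43 ] q7 5.115259898699981 F [ 7.632  1.326 -5.296] M [ 0.195 -1.678 -0.019] Fax 0.01745180462662943 grip 13.630292779491544 49.996067457832396
```

Gripped: the width of 13.6 mm matches the wing. I'll relieve the side load and push.

Emit:
{"fn": "drive_tool", "kwargs": {"moves": [{"x": 4,"y": 2.5,"z": 0,"rx": 0,"ry": 0,"rz": 0,"fingers": 1},{"x": 10,"y": 2.5,"z": 0,"rx": 0,"ry": 0,"rz": 0,"fingers": 1},{"x": 17,"y": 2.5,"z": 0,"rx": 0,"ry": 0,"rz": 0,"fingers": 1},{"x": 24,"y": 2.5,"z": 0,"rx": 0,"ry": 0,"rz": 0,"fingers": 1},{"x": 31,"y": 2.5,"z": 0,"rx": 0,"ry": 0,"rz": 0,"fingers": 1},{"x": 38,"y": 2.5,"z": 0,"rx": 0,"ry": 0,"rz": 0,"fingers": 1},{"x": 45,"y": 2.5,"z": 0,"rx": 0,"ry": 0,"rz": 0,"fingers": 1},{"x": 52,"y": 2.5,"z": 0,"rx": 0,"ry": 0,"rz": 0,"fingers": 1},{"x": 59,"y": 2.5,"z": 0,"rx": 0,"ry": 0,"rz": 0,"fingers": 1},{"x": 66,"y": 2.5,"z": 0,"rx": 0,"ry": 0,"rz": 0,"fingers": 1},{"x": 72,"y": 2.5,"z": 0,"rx": 0,"ry": 0,"rz": 0,"fingers": 1},{"x": 78,"y": 2.5,"z": 0,"rx": 0,"ry": 0,"rz": 0,"fingers": 1},{"x": 82,"y": 2.5,"z": 0,"rx": 0,"ry": 0,"rz": 0,"fingers": 1},{"x": 85,"y": 2.5,"z": 0,"rx": 0,"ry": 0,"rz": 0,"fingers": 1},{"x": 85,"y": 2.5,"z": 0,"rx": 0,"ry": 0,"rz": 0,"fingers": 1}]}}

```text
time_s: 6.32
tool_pos: [0.566, 0.0064, 0.0886]
tool_rot: [-180.0, -0.0, 99.4]
force: [-0.7, -3.0, 2.5]
grip_width: 0.0137
grasp_force: 50.0
```

```bash
python3 s.py
```

```text
6.325 pos [566.034   6.372  88.577] rot [-179.959   -0.034   99.42 ] q7 -3.321948026915743 F [-0.674 -2.974  2.481] M [-0.668  0.206  0.005] Fax -2.8182343454760357 grip 13.749123122340793 49.99986784765497
```

Emit:
{"fn": "drive_tool", "kwargs": {"moves": [{"x": 2,"y": 0,"z": 0,"rx": 0,"ry": 0,"rz": 0,"fingers": 1},{"x": 4,"y": 0,"z": 0,"rx": 0,"ry": 0,"rz": 0,"fingers": 1},{"x": 6,"y": 0,"z": 0,"rx": 0,"ry": 0,"rz": 0,"fingers": 1},{"x": 8,"y": 0,"z": 0,"rx": 0,"ry": 0,"rz": 0,"fingers": 1},{"x": 10,"y": 0,"z": 0,"rx": 0,"ry": 0,"rz": 0,"fingers": 1},{"x": 12,"y": 0,"z": 0,"rx": 0,"ry": 0,"rz": 0,"fingers": 1},{"x": 14,"y": 0,"z": 0,"rx": 0,"ry": 0,"rz": 0,"fingers": 1},{"x": 16,"y": 0,"z": 0,"rx": 0,"ry": 0,"rz": 0,"fingers": 1},{"x": 18,"y": 0,"z": 0,"rx": 0,"ry": 0,"rz": 0,"fingers": 1},{"x": 20,"y": 0,"z": 0,"rx": 0,"ry": 0,"rz": 0,"fingers": 1},{"x": 22,"y": 0,"z": 0,"rx": 0,"ry": 0,"rz": 0,"fingers": 1},{"x": 24,"y": 0,"z": 0,"rx": 0,"ry": 0,"rz": 0,"fingers": 1},{"x": 26,"y": 0,"z": 0,"rx": 0,"ry": 0,"rz": 0,"fingers": 1},{"x": 26,"y": 0,"z": 0,"rx": 0,"ry": 0,"rz": 0,"fingers": 1}]}}

```text
time_s: 8.07
tool_pos: [0.5617, 0.031, 0.0885]
tool_rot: [-179.9, 0.0, 99.4]
force: [-2.4, -4.5, 5.4]
grip_width: 0.014
grasp_force: 50.0
```

```bash
python3 s.py
```

```text
8.075 pos [561.736  30.976  88.537] rot [-179.935    0.046   99.391] q7 -6.025707869474781 F [-2.424 -4.507  5.381] M [-1.318  0.486  0.039] Fax -4.034329741230915 grip 14.040731552720535 50.00081290723756
```

Emit:
{"fn": "drive_tool", "kwargs": {"moves": [{"x": 1,"y": 0,"z": 0,"rx": 0,"ry": 0,"rz": 0,"fingers": 1},{"x": 2,"y": 0,"z": 0,"rx": 0,"ry": 0,"rz": 0,"fingers": 1},{"x": 3,"y": 0,"z": 0,"rx": 0,"ry": 0,"rz": 0,"fingers": 1},{"x": 4,"y": 0,"z": 0,"rx": 0,"ry": 0,"rz": 0,"fingers": 1},{"x": 5,"y": 0,"z": 0,"rx": 0,"ry": 0,"rz": 0,"fingers": 1},{"x": 5,"y": 0,"z": 0,"rx": 0,"ry": 0,"rz": 0,"fingers": 1}]}}

```text
time_s: 8.82
tool_pos: [0.5609, 0.0357, 0.0885]
tool_rot: [-179.9, 0.1, 99.4]
force: [-2.9, -5.2, 5.4]
grip_width: 0.0135
grasp_force: 50.0
```

```bash
python3 s.py
```

```text
8.825 pos [560.92   35.701  88.53 ] rot [-179.93     0.059   99.383] q7 -6.552555275798019 F [-2.928 -5.185  5.371] M [-1.416  0.515 -0.033] Fax -4.617175555694513 grip 13.50939863635292 50.00070367008448
```

Emit:
{"fn": "drive_tool", "kwargs": {"moves": [{"x": 1,"y": 0,"z": 0,"rx": 0,"ry": 0,"rz": 0,"fingers": 1},{"x": 2,"y": 0,"z": 0,"rx": 0,"ry": 0,"rz": 0,"fingers": 1},{"x": 3,"y": 0,"z": 0,"rx": 0,"ry": 0,"rz": 0,"fingers": 1},{"x": 3,"y": 0,"z": 0,"rx": 0,"ry": 0,"rz": 0,"fingers": 1}]}}

```text
time_s: 9.32
tool_pos: [0.5607, 0.0373, 0.0885]
tool_rot: [-179.9, 0.2, 99.3]
force: [-1.3, -7.8, 5.4]
grip_width: 0.0134
grasp_force: 50.0
```

```bash
python3 s.py
```

```text
9.325 pos [560.668  37.272  88.548] rot [-179.931    0.156   99.338] q7 -6.868553699166859 F [-1.311 -7.785  5.386] M [-1.933  0.418  0.036] Fax -7.4540790721758485 grip 13.449703039304246 50.0009741471149
```

Emit:
{"fn": "drive_tool", "kwargs": {"moves": [{"x": 1,"y": 0,"z": 0,"rx": 0,"ry": 0,"rz": 0,"fingers": 1},{"x": 2,"y": 0,"z": 0,"rx": 0,"ry": 0,"rz": 0,"fingers": 1},{"x": 2,"y": 0,"z": 0,"rx": 0,"ry": 0,"rz": 0,"fingers": 1},{"x": 2,"y": 0,"z": 0,"rx": 0,"ry": 0,"rz": 0,"fingers": 1}]}}

```text
time_s: 9.82
tool_pos: [0.5606, 0.0374, 0.0885]
tool_rot: [-179.9, 0.3, 99.3]
force: [-1.6, -10.7, 5.9]
grip_width: 0.0136
grasp_force: 50.0
```

```bash
python3 s.py; python3 - <<'E'
from cell import vision
import cv2,pickle
c=vision.read_camera('top'); pickle.dump(c,open('t2.pkl','wb'))
a=c['image'][170:248,200:350,::-1]
cv2.imwrite('pics/t2.png',cv2.convertScaleAbs(cv2.resize(a,None,fx=5,fy=5,interpolation=2),alpha=1.5))
E
```

```text
9.825 pos [560.621  37.437  88.518] rot [-179.93     0.277   99.276] q7 -7.078750813672047 F [ -1.604 -10.738   5.901] M [-2.602  0.39   0.07 ] Fax -10.31705196765221 grip 13.552272066640802 50.00083735445514
```

View pics/t2.png

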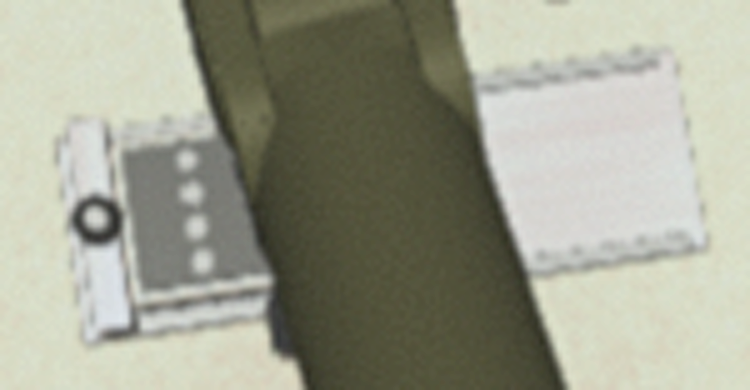

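Snug: the cartridge now sits against the stop's inner edge (its left edge is at about column 125), and the axial force is rising without motion. Next I'll turn clockwise and watch Mz.

Emit:
{"fn": "drive_tool", "kwargs": {"force": 60, "moves": [{"x": 0,"y": 0,"z": 0,"rx": 0,"ry": 0,"rz": 0,"fingers": 1},{"x": 0,"y": 0,"z": 0,"rx": 0,"ry": 0,"rz": 0.1,"fingers": 1},{"x": 0,"y": 0,"z": 0,"rx": 0,"ry": 0,"rz": 0.2,"fingers": 1},{"x": 0,"y": 0,"z": 0,"rx": 0,"ry": 0,"rz": 0.3,"fingers": 1},{"x": 0,"y": 0,"z": 0,"rx": 0,"ry": 0,"rz": 0.35,"fingers": 1},{"x": 0,"y": 0,"z": 0,"rx": 0,"ry": 0,"rz": 0.35,"fingers": 1}]}}

```text
time_s: 10.62
tool_pos: [0.5609, 0.0375, 0.0885]
tool_rot: [179.9, 0.3, 79.2]
force: [-0.3, -10.8, 4.5]
grip_width: 0.0132
grasp_force: 60.0
```

```bash
python3 s.py
```

```text
10.625 pos [560.939  37.487  88.542] rot [179.929   0.265  79.192] q7 -26.199815289907576 F [ -0.341 -10.822   4.506] M [-2.519  0.126 -0.031] Fax -10.61292560698025 grip 13.201810381523753 60.00030737835914
```

Emit:
{"fn": "drive_tool", "kwargs": {"moves": [{"x": 0,"y": 0,"z": 0,"rx": 0,"ry": 0,"rz": 0.1,"fingers": 1},{"x": 0,"y": 0,"z": 0,"rx": 0,"ry": 0,"rz": 0.2,"fingers": 1},{"x": 0,"y": 0,"z": 0,"rx": 0,"ry": 0,"rz": 0.2,"fingers": 1}]}}

```text
time_s: 11.0
tool_pos: [0.5611, 0.0374, 0.0886]
tool_rot: [179.9, 0.2, 67.7]
force: [-0.1, -10.4, 4.3]
grip_width: 0.0137
grasp_force: 60.0
```

```bash
python3 s.py
```

```text
11.0 pos [561.112  37.431  88.552] rot [179.857   0.234  67.709] q7 -37.16477887991711 F [ -0.057 -10.404   4.333] M [-2.558 -0.023  0.028] Fax -10.248975084302035 grip 13.715509874836341 60.00013985205442
```

Emit:
{"fn": "drive_tool", "kwargs": {"moves": [{"x": 0,"y": 0,"z": 0,"rx": 0,"ry": 0,"rz": 0.1,"fingers": 1},{"x": 0,"y": 0,"z": 0,"rx": 0,"ry": 0,"rz": 0.2,"fingers": 1},{"x": 0,"y": 0,"z": 0,"rx": 0,"ry": 0,"rz": 0.2,"fingers": 1}]}}

```text
time_s: 11.38
tool_pos: [0.5613, 0.0373, 0.0885]
tool_rot: [179.8, 0.2, 56.2]
force: [0.5, -10.8, 3.7]
grip_width: 0.0136
grasp_force: 60.0
```

```bash
python3 s.py
```

```text
11.375 pos [561.273  37.349  88.548] rot [179.796   0.19   56.244] q7 -48.13832265032505 F [  0.503 -10.82    3.721] M [-2.552 -0.136 -0.046] Fax -10.753439982727695 grip 13.575690759501569 59.9997074296698
```

Emit:
{"fn": "drive_tool", "kwargs": {"moves": [{"x": 0,"y": 0,"z": 0,"rx": 0,"ry": 0,"rz": 0.1,"fingers": 1},{"x": 0,"y": 0,"z": 0,"rx": 0,"ry": 0,"rz": 0.2,"fingers": 1},{"x": 0,"y": 0,"z": 0,"rx": 0,"ry": 0,"rz": 0.2,"fingers": 1}]}}

```text
time_s: 11.75
tool_pos: [0.5614, 0.0372, 0.0885]
tool_rot: [179.7, 0.1, 44.8]
force: [1.6, -11.0, 3.9]
grip_width: 0.0138
grasp_force: 60.0
```

```bash
python3 s.py
```

```text
11.75 pos [561.404  37.242  88.546] rot [179.749   0.136  44.779] q7 -59.12856236742618 F [  1.594 -11.032   3.939] M [-2.562 -0.174 -0.02 ] Fax -11.147169499215938 grip 13.76182686852851 59.999406547285616
```

Emit:
{"fn": "drive_tool", "kwargs": {"moves": [{"x": 0,"y": 0,"z": 0,"rx": 0,"ry": 0,"rz": 0.1,"fingers": 1},{"x": 0,"y": 0,"z": 0,"rx": 0,"ry": 0,"rz": 0.2,"fingers": 1},{"x": 0,"y": 0,"z": 0,"rx": 0,"ry": 0,"rz": 0.2,"fingers": 1}]}}

```text
time_s: 12.12
tool_pos: [0.5616, 0.0371, 0.0886]
tool_rot: [179.7, 0.1, 33.3]
force: [1.8, -10.7, 3.4]
grip_width: 0.0133
grasp_force: 60.0
```

```bash
python3 s.py
```

```text
12.125 pos [561.578  37.149  88.575] rot [179.711   0.066  33.318] q7 -70.13912118795183 F [  1.757 -10.662   3.418] M [-2.652 -0.225 -0.021] Fax -10.810180048499605 grip 13.303976875584382 59.99916872475296
```

Emit:
{"fn": "drive_tool", "kwargs": {"moves": [{"x": 0,"y": 0,"z": 0,"rx": 0,"ry": 0,"rz": 0.1,"fingers": 1},{"x": 0,"y": 0,"z": 0,"rx": 0,"ry": 0,"rz": 0.2,"fingers": 1},{"x": 0,"y": 0,"z": 0,"rx": 0,"ry": 0,"rz": 0.2,"fingers": 1}]}}

```text
time_s: 12.5
tool_pos: [0.5617, 0.037, 0.0886]
tool_rot: [179.7, 0.0, 21.9]
force: [2.0, -10.8, 3.4]
grip_width: 0.0136
grasp_force: 60.0
```

```bash
python3 s.py
```

```text
12.5 pos [561.666  36.956  88.573] rot [179.677   0.003  21.893] q7 -81.1416663395363 F [  1.97  -10.841   3.395] M [-2.634 -0.28   0.116] Fax -11.022253914416629 grip 13.566579796673919 59.99890005681664
```

Emit:
{"fn": "drive_tool", "kwargs": {"moves": [{"x": 0,"y": 0,"z": 0,"rx": 0,"ry": 0,"rz": 0.05,"fingers": 1},{"x": 0,"y": 0,"z": 0,"rx": 0,"ry": 0,"rz": 0.1,"fingers": 1},{"x": 0,"y": 0,"z": 0,"rx": 0,"ry": 0,"rz": 0.1,"fingers": 1}]}}

```text
time_s: 12.88
tool_pos: [0.5617, 0.0369, 0.0886]
tool_rot: [179.7, -0.0, 16.2]
force: [1.1, -11.6, 4.1]
grip_width: 0.0137
grasp_force: 60.0
```

```bash
python3 s.py
```

```text
12.875 pos [561.723  36.916  88.61 ] rot [179.672  -0.036  16.196] q7 -86.63175162974116 F [  1.093 -11.553   4.054] M [-2.672 -0.289  0.245] Fax -11.575837169481039 grip 13.719792131390566 59.99882030300796
```

Mz is rising, so this looks like the bite. I'll average a few readings to beat the noise.

```bash
cat > m.py <<'E'
from cell import sensors,vision
import numpy as np
M=[];Y=[]
for i in range(8):
    vision.read_camera('wrist'); o=sensors.get_obs(); M.append(o['wrist_torque'][2]); Y.append(o['tool_rot'][2])
print(o['time_s'],'Mz %.3f sd %.3f yaw %.3f q7 %.1f tau7 %.3f'%(np.mean(M),np.std(M)/8**.5,np.mean(Y),o['qpos'][6],o['effort'][6]),o['grasp_force'])
E
python3 m.py
```

```text
13.275 Mz 0.206 sd 0.006 yaw 16.212 q7 -86.6 tau7 -0.227 59.99867853708565
```

Emit:
{"fn": "drive_tool", "kwargs": {"moves": [{"x": 0,"y": 0,"z": 0,"rx": 0,"ry": 0,"rz": 0.05,"fingers": 1},{"x": 0,"y": 0,"z": 0,"rx": 0,"ry": 0,"rz": 0.1,"fingers": 1},{"x": 0,"y": 0,"z": 0,"rx": 0,"ry": 0,"rz": 0.1,"fingers": 1}]}}

```text
time_s: 13.65
tool_pos: [0.5617, 0.0368, 0.0886]
tool_rot: [179.7, -0.1, 10.5]
force: [1.9, -12.2, 2.6]
grip_width: 0.0135
grasp_force: 60.0
```

```bash
python3 m.py
```

```text
14.05 Mz 0.236 sd 0.010 yaw 10.485 q7 -92.1 tau7 -0.248 59.99872391112149
```

The slope after the bite matches 0.2 N m/rad. The bite is at tool yaw ≈ 16–22°, so the target is about -26°. I'll go on in two steps and check the torque at each.

Emit:
{"fn": "drive_tool", "kwargs": {"moves": [{"x": 0,"y": 0,"z": 0,"rx": 0,"ry": 0,"rz": 0.08,"fingers": 1},{"x": 0,"y": 0,"z": 0,"rx": 0,"ry": 0,"rz": 0.16,"fingers": 1},{"x": 0,"y": 0,"z": 0,"rx": 0,"ry": 0,"rz": 0.24,"fingers": 1},{"x": 0,"y": 0,"z": 0,"rx": 0,"ry": 0,"rz": 0.3,"fingers": 1},{"x": 0,"y": 0,"z": 0,"rx": 0,"ry": 0,"rz": 0.3,"fingers": 1}]}}

```text
time_s: 14.68
tool_pos: [0.5618, 0.0366, 0.0886]
tool_rot: [179.7, -0.2, -6.7]
force: [1.2, -12.2, 3.4]
grip_width: 0.0135
grasp_force: 60.0
```

```bash
python3 m.py; python3 s.py
```

```text
15.075 Mz 0.307 sd 0.010 yaw -6.700 q7 -108.7 tau7 -0.294 59.99853984452784
15.075 pos [561.762  36.55   88.559] rot [179.692  -0.165  -6.705] q7 -108.71670184731845 F [  1.784 -12.568   2.491] M [-2.777 -0.317  0.289] Fax -12.69310868022106 grip 13.782982086330026 59.99853984452784
```

Emit:
{"fn": "drive_tool", "kwargs": {"moves": [{"x": 0,"y": 0,"z": 0,"rx": 0,"ry": 0,"rz": 0.08,"fingers": 1},{"x": 0,"y": 0,"z": 0,"rx": 0,"ry": 0,"rz": 0.16,"fingers": 1},{"x": 0,"y": 0,"z": 0,"rx": 0,"ry": 0,"rz": 0.24,"fingers": 1},{"x": 0,"y": 0,"z": 0,"rx": 0,"ry": 0,"rz": 0.33,"fingers": 1},{"x": 0,"y": 0,"z": 0,"rx": 0,"ry": 0,"rz": 0.33,"fingers": 1}]}}

```text
time_s: 15.7
tool_pos: [0.5617, 0.0363, 0.0886]
tool_rot: [179.7, -0.3, -25.6]
force: [1.8, -12.6, 3.8]
grip_width: 0.0132
grasp_force: 60.0
```

```bash
python3 m.py; python3 s.py
```

```text
16.1 Mz 0.326 sd 0.013 yaw -25.612 q7 -127.0 tau7 -0.318 59.998987703584135
16.1 pos [561.718  36.267  88.564] rot [179.739  -0.265 -25.614] q7 -126.99298201509008 F [  1.072 -13.569   3.09 ] M [-2.866 -0.28   0.338] Fax -13.560035314588227 grip 13.411187208131148 59.998987703584135
```

The grip width has stayed at 13.5 mm, so the wing hasn't twisted in the pads and the knob has followed the tool. I'll unload the push, then check before releasing.

Emit:
{"fn": "drive_tool", "kwargs": {"moves": [{"x": 1.5,"y": 2,"z": 0,"rx": 0,"ry": 0,"rz": 0,"fingers": 1},{"x": 2.9,"y": 4.1,"z": 0,"rx": 0,"ry": 0,"rz": 0,"fingers": 1},{"x": 2.9,"y": 4.1,"z": 0,"rx": 0,"ry": 0,"rz": 0,"fingers": 1},{"x": 2.9,"y": 4.1,"z": 0,"rx": 0,"ry": 0,"rz": 0,"fingers": 1}]}}

```text
time_s: 16.6
tool_pos: [0.5618, 0.0359, 0.0886]
tool_rot: [180.0, -0.1, -25.5]
force: [-0.5, -5.2, 3.5]
grip_width: 0.0134
grasp_force: 60.0
```

```bash
python3 m.py; python3 s.py
```

```text
17.0 Mz 0.263 sd 0.011 yaw -25.477 q7 -126.5 tau7 -0.275 59.999384810216725
17.0 pos [561.823  35.913  88.558] rot [179.979  -0.075 -25.475] q7 -126.46892516017583 F [ 0.092 -6.077  4.418] M [-1.26  -0.032  0.3  ] Fax -6.007223528641615 grip 13.597654068856048 59.999384810216725
```

Emit:
{"fn": "drive_tool", "kwargs": {"moves": [{"x": 2,"y": 2.7,"z": 0,"rx": 0,"ry": 0,"rz": 0,"fingers": 1},{"x": 2,"y": 2.7,"z": 0,"rx": 0,"ry": 0,"rz": 0,"fingers": 1},{"x": 2,"y": 2.7,"z": 0,"rx": 0,"ry": 0,"rz": 0,"fingers": 1}]}}

```text
time_s: 17.38
tool_pos: [0.5619, 0.0354, 0.0885]
tool_rot: [-179.9, 0.1, -25.4]
force: [-1.0, 3.3, 3.7]
grip_width: 0.0135
grasp_force: 60.0
```

```bash
python3 m.py; python3 s.py
```

```text
17.775 Mz 0.259 sd 0.007 yaw -25.445 q7 -126.1 tau7 -0.280 60.00049810856581
17.775 pos [562.243  33.463  88.574] rot [-179.963   -0.015  -25.49 ] q7 -126.12291433006561 F [-0.504  4.664  2.948] M [1.121 0.077 0.285] Fax 4.683807201659897 grip 13.798230275018376 60.00049810856581
```

The unload went too far. It pulled the fence back about 2 mm, so I'll push it gently forward again.

Emit:
{"fn": "drive_tool", "kwargs": {"moves": [{"x": -1.2,"y": -1.6,"z": 0,"rx": 0,"ry": 0,"rz": 0,"fingers": 1},{"x": -2.4,"y": -3.2,"z": 0,"rx": 0,"ry": 0,"rz": 0,"fingers": 1},{"x": -3.6,"y": -4.9,"z": 0,"rx": 0,"ry": 0,"rz": 0,"fingers": 1},{"x": -4.7,"y": -6.6,"z": 0,"rx": 0,"ry": 0,"rz": 0,"fingers": 1},{"x": -4.7,"y": -6.6,"z": 0,"rx": 0,"ry": 0,"rz": 0,"fingers": 1},{"x": -4.7,"y": -6.6,"z": 0,"rx": 0,"ry": 0,"rz": 0,"fingers": 1}]}}

```text
time_s: 18.52
tool_pos: [0.5617, 0.0361, 0.0886]
tool_rot: [179.8, -0.2, -25.7]
force: [3.5, -8.6, 0.9]
grip_width: 0.0137
grasp_force: 60.0
```

```bash
python3 m.py; python3 s.py
```

```text
18.925 Mz 0.354 sd 0.010 yaw -25.675 q7 -127.0 tau7 -0.346 59.99855829868466
18.925 pos [561.667  36.105  88.589] rot [179.754  -0.226 -25.675] q7 -126.9956825398886 F [ 4.102 -8.043  2.243] M [-1.854 -0.835  0.361] Fax -8.623911918816582 grip 13.444167723785528 59.99855829868466
```

The fence is seated again at -8.6 N, and Mz of 0.35 agrees with about 0.75 rad. I'll ease off slightly, open and rise.

Emit:
{"fn": "drive_tool", "kwargs": {"moves": [{"x": 0.9,"y": 1.2,"z": 0,"rx": 0,"ry": 0,"rz": 0,"fingers": 1},{"x": 0.9,"y": 1.2,"z": 0,"rx": 0,"ry": 0,"rz": 0,"fingers": -0.5},{"x": 0.9,"y": 1.2,"z": 0,"rx": 0,"ry": 0,"rz": 0,"fingers": -0.5},{"x": 0.9,"y": 1.2,"z": 0,"rx": 0,"ry": 0,"rz": 0,"fingers": -0.5},{"x": 0.9,"y": 1.2,"z": 0,"rx": 0,"ry": 0,"rz": 0,"fingers": -0.5},{"x": 0.9,"y": 1.2,"z": 0,"rx": 0,"ry": 0,"rz": 0,"fingers": -0.5},{"x": 0.9,"y": 1.2,"z": 0,"rx": 0,"ry": 0,"rz": 0,"fingers": -0.5}]}}

```text
time_s: 19.8
tool_pos: [0.5609, 0.0396, 0.0885]
tool_rot: [180.0, 0.0, -25.5]
force: [0.7, 0.7, -1.6]
grip_width: 0.0623
grasp_force: 0.0
```

```bash
python3 s.py
```

```text
19.8 pos [560.895  39.592  88.513] rot [179.995   0.003 -25.501] q7 -126.83440433901355 F [ 0.66   0.72  -1.572] M [ 0.059  0.026 -0.035] Fax 0.5985873094776575 grip 62.31255256568001 0.0
```

Emit:
{"fn": "drive_tool", "kwargs": {"moves": [{"x": 0,"y": 0,"z": -25,"rx": 0,"ry": 0,"rz": 0,"fingers": -0.5},{"x": 0,"y": 0,"z": -70,"rx": 0,"ry": 0,"rz": 0,"fingers": -0.5},{"x": -30,"y": 0,"z": -120,"rx": 0,"ry": 0,"rz": 0,"fingers": -0.5},{"x": -60,"y": 0,"z": -130,"rx": 0,"ry": 0,"rz": 0,"fingers": -0.5},{"x": -60,"y": 0,"z": -130,"rx": 0,"ry": 0,"rz": 0,"fingers": -0.5},{"x": -60,"y": 0,"z": -130,"rx": 0,"ry": 0,"rz": 0,"fingers": -0.5},{"x": -60,"y": 0,"z": -130,"rx": 0,"ry": 0,"rz": 0,"fingers": -0.5}]}}

```text
time_s: 20.68
tool_pos: [0.507, 0.0647, 0.2176]
tool_rot: [180.0, 0.1, -25.6]
force: [-0.2, -0.3, 0.7]
grip_width: 0.0654
grasp_force: 0.0
```

```bash
python3 s.py; python3 - <<'E'
from cell import vision
import cv2,pickle
c=vision.read_camera('wrist'); pickle.dump(c,open('w3.pkl','wb'))
cv2.imwrite('pics/w3.png',cv2.convertScaleAbs(cv2.resize(c['image'][0:240,100:500,::-1],None,fx=2,fy=2),alpha=1.4))
E
```

```text
20.675 pos [506.958  64.659 217.622] rot [179.96    0.071 -25.566] q7 -126.6563202955129 F [-0.242 -0.27   0.681] M [0.04  0.036 0.005] Fax -0.2250785662799707 grip 65.39628842421455 0.0
```

View pics/w3.png

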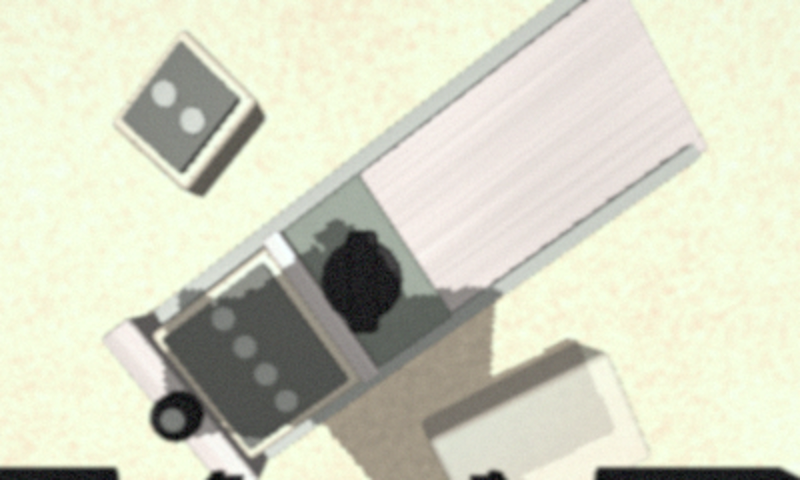

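The wing is upright in this view, at columns 360–366 and rows 233–332, so the knob matches the tool's yaw. The cartridge sits between the plate and the stop. I'll check positions along the dock from the cap and the edges.

```bash
python3 - <<'E'
import pickle,numpy as np
from h import *
c=pickle.load(open('w3.pkl','rb'))
ax=np.array([-.1693,.9856,0])
f=lambda n,u,v,z:print(n,np.round(onz(c,100+u/2,v/2,z)*1000,1),'along %.1f'%(1000*onz(c,100+u/2,v/2,z)@ax))
f('cart stop-end U',157,335,.057);f('cart stop-end L',250,457,.057)
f('cart fence-end U',266,250,.057);f('cart fence-end L',357,378,.057)
f('stop outer/inner U',103,338,.058);f('stop inner U',132,320,.058)
f('blk rear U',361,177,.044);f('blk rear L',450,307,.044)
f('bed end U',628,-2,.012);f('bed end L',706,147,.012)
f('wing top',361,235,.108);f('wing bot',367,332,.108);f('cap',177,416,.064)
E
```

```text
cart stop-end U [580.7 144.8  57. ] along 44.4
cart stop-end L [500.2 132.5  57. ] along 45.9
cart fence-end U [594.1  73.1  57. ] along -28.5
cart fence-end L [514.6  59.8  57. ] along -28.2
stop outer/inner U [591.6 170.8  58. ] along 68.2
stop inner U [593.1 152.3  58. ] along 49.7
blk rear U [606.1  13.8  44. ] along -89.0
blk rear L [525.9  -1.4  44. ] along -90.4
bed end U [ 628.9 -153.2   12. ] along -257.5
bed end L [ 541.1 -168.6   12. ] along -257.8
wing top [577.8  27.9 108. ] along -70.3
wing bot [539.8  43.1 108. ] along -49.0
cap [538.6 154.5  64. ] along 61.1
```

Emit:
{"fn": "drive_tool", "kwargs": {"moves": [{"x": 20,"y": 40,"z": -20,"rx": 0,"ry": 0,"rz": 0,"fingers": -0.5},{"x": 40,"y": 85,"z": -40,"rx": 0,"ry": 0,"rz": 0,"fingers": -0.5},{"x": 62,"y": 130,"z": -40,"rx": 0,"ry": 0,"rz": 0,"fingers": -0.5},{"x": 85,"y": 177,"z": -40,"rx": 0,"ry": 0,"rz": 0,"fingers": -0.5},{"x": 108,"y": 225,"z": -40,"rx": 0,"ry": 0,"rz": 0,"fingers": -0.5},{"x": 130,"y": 270,"z": -40,"rx": 0,"ry": 0,"rz": 0,"fingers": -0.5},{"x": 130,"y": 270,"z": -40,"rx": 0,"ry": 0,"rz": 0,"fingers": -0.5},{"x": 130,"y": 270,"z": -40,"rx": 0,"ry": 0,"rz": 0,"fingers": -0.5},{"x": 130,"y": 270,"z": -40,"rx": 0,"ry": 0,"rz": 0,"fingers": -0.5}]}}

```text
time_s: 21.85
tool_pos: [0.5084, -0.2326, 0.2583]
tool_rot: [-180.0, 0.0, -25.4]
force: [-0.3, -0.9, -0.5]
grip_width: 0.0652
grasp_force: 0.0
```

```bash
python3 s.py; python3 - <<'E'
from cell import vision
import cv2,pickle
c=vision.read_camera('top'); pickle.dump(c,open('t3.pkl','wb'))
a=c['image'][175:245,205:295,::-1]
cv2.imwrite('pics/t3.png',cv2.convertScaleAbs(cv2.resize(a,None,fx=8,fy=8,interpolation=2),alpha=1.5))
E
```

```text
21.85 pos [ 508.352 -232.555  258.324] rot [-179.971    0.028  -25.356] q7 -94.04963903354736 F [-0.281 -0.904 -0.462] M [ 0.07  -0.002  0.078] Fax -0.8437095193790611 grip 65.18598000571859 0.0
```

View pics/t3.png

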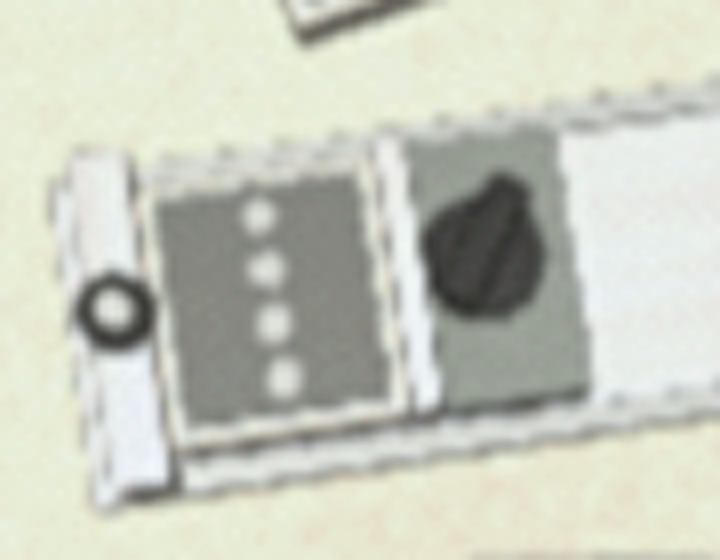

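The top view shows the cartridge between the stop (inner edge at about column 152) and the fence plate (about column 400). The small gaps at the top edges look the same as when it was pressed snug. The arm is clear, so I'll hand in.

```bash
python3 -c "
from cell import workorder
print(workorder.sign_off())"
```

```text
the job is handed in; nothing more can be done
None
```

I pushed the fence snug, turned the knob an estimated 0.7–0.9 rad past its bite (target 0.785), let go and handed the job in. The bite angle was judged by feel, the fence slipped back about 2 mm once and was pushed forward again, and the hand-in returned no verdict.

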